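# Match the glaze tile on the carousel

## Task

One loose sample tile lies in the white-edged bay beyond the red pointer. With a fingertip, gently push an arm of the tile carousel round until the mounted tile of the same glaze stands in line with the red pointer, next to that sample, then leave it at rest and take the hand away. Do not grip the carousel, and leave the loose sample tiles and the pots and things around it where they are.

Things in the scene. Friction and masses are not known exactly. Their poses are not given: they have to be found in the camera images.
- carousel_foot: fixed dark steel foot (124 mm across) of a tile carousel; origin on the worktop under the upright turning axis, z up. From the axis a strap runs along the foot's own -y to a red pointer post (10 mm wide, 72 mm high, 130 mm from the axis) and, beyond it, a white-edged bay lying on the worktop.
- carousel (a joint): turn of the carousel, rad, positive anticlockwise seen from above, 0 when the blue mounted tile is at the pointer, pi*4/3 when the black one is, pi*2/3 when the cream one is (plus or minus whole turns). Turns freely without stops, with light friction (about 0.05 N m), and stays where it is left.
- hub (a point): centre of the top of the carousel's aluminium hub, 48 mm across, 80 mm high. From it go three arms 120 degrees apart, bars 14 mm wide (height 44 to 56 mm), each with a tray 38 mm wide (58 to 116 mm from the axis, height 56 to 60 mm); the mounted tiles are fixed on the trays, tops 68 mm high. Between the arms it is free down to the foot (20 mm high near the axis, 6 mm at its strap).
- tip_blue (a point): outer end, on the centre line, of the carousel arm that carries the blue mounted tile (blue with a white end, 30x50x8 mm); 115 mm from the axis, 58 mm high
- tip_black (a point): outer end, on the centre line, of the carousel arm that carries the black mounted tile (black with a brown end, 30x50x8 mm); 115 mm from the axis, 58 mm high
- tip_cream (a point): outer end, on the centre line, of the carousel arm that carries the cream mounted tile (cream with a paler end, 30x46x8 mm); 115 mm from the axis, 58 mm high
- pointer_mark (a point): point in line with the red pointer, 115 mm from the axis and 58 mm high, where the chosen arm's outer end belongs; fixed to the foot
- sample_bay (a point): centre of the white-edged bay on the worktop just outside the red pointer (36 by 57 mm inside, edges 6 mm high); one loose sample tile lies in it
- sample_blue: loose sample tile lying on the worktop, blue with a white end, 30x50x8 mm; origin at the centre of its underside. One of the three samples lies in the bay, the other two beside the carousel.
- sample_black: loose sample tile lying on the worktop, black with a brown end, 30x50x8 mm; origin at the centre of its underside. One of the three samples lies in the bay, the other two beside the carousel.
- sample_cream: loose sample tile lying on the worktop, cream with a paler end, 30x46x8 mm; origin at the centre of its underside. One of the three samples lies in the bay, the other two beside the carousel.
- wax_pot: loose low round cream and red pot, 63 mm across, 34 mm high, origin under its centre; bystander
- oxide_jar: loose clear jar with a green cap, 46 mm across, 106 mm high, origin under its centre; bystander
- cone_pack: loose clay strip with three small coloured cones, 18x60x50 mm, origin under its centre; bystander
Not all that is in view belongs to the job. There is more than one size of the sample_cream; the job needs the larger. What is shaped like the sample_blue but turquoise is not meant.

How it is judged:
By the outcome, as a careful person would: the job done as asked, in the order asked, and still so for the second after the job is handed in, with the robot touching nothing.
It also fails if it takes over 64 s, if anything falls off the work surface, if the arm or the gripper's body presses on something with over 40 N, if the wrist force passes 120 N, or if a joint passes its speed limit or range.

## Robot

A 6-joint arm with a two-finger parallel gripper is mounted at the origin on a cart in front of the work surface, level with it; the furniture and walls round the work are solid. World frame = base frame: x ahead of the robot, y to its left, z up, the work surface at z = 0. Lengths are in m, angles in rad, forces in N, time in s.
With the tool pointing down it reaches from about 0.425 to 0.95 m from the base axis. Payload 3.5 kg.
Tool frame: the origin (TCP) lies between the finger pads; the fingertips stand 11 mm ahead of it and the grasp point (between the pads) lies 8 mm behind it; z points along the fingers, y is the line along which they close (so a half turn about z gives the same grasp; the last joint's range is limited). The gripper opens to 85 mm and grips with 20 to 120 N. Pads are 22 mm wide; open, the fingers measure 114 mm over their backs; the gripper's body (76 mm by 85 mm) begins 54 mm behind the grasp point. The pads swing forward as they close: fully open they stand 13 mm farther back than shut.
Start: joints at [-0.15, 0.286, 1.577, -0, 1.279, -0.15], TCP at [0.675, 0, 0.242] pointing down, gripper open.
Joint ranges: [-2.77, 2.77], [-0.9, 2.22], [0.21, 2.48], [-1.53, 4.67], [0.24, 2.81], [-2.84, 2.84]. Speed limits (rad/s): [2.79, 2.79, 3.14, 3.14, 3.14, 3.14].

## Interface

Orientations are given as a unit quaternion [x, y, z, w].
In Python, from station import r gives the robot as it stands. The module is installed in compiled form; this text tells all that it offers.
- The arm moves only by the tool apply_moves, never from a script. Its argument "rows" is one flat list of numbers, 5 for each row, row after row: the opening, from 0 (shut) to 1 (fully open), then the shift along the world's x, y, z in mm, then the turn about the world's z in rad. In form: [jaw, x, y, z, twist, jaw, x, y, z, twist, ...]. A call has 1 to 5 rows; each row is the pose to reach, as a shift and turn from the pose commanded when the call began; what a row does not reach only later rows make up. A row lasts 1/10 s, in which the tool goes at most 50 mm and 8.59 degrees, less where a joint would pass 70% of its speed; a pose out of reach is approached as far as the arm can. A call with a gripper value outside its range is refused whole. The fingers move at their own pace and stop on an object; the grip force is fixed at half the most. Time passes only in rows, so rows that repeat a pose let the fingers close. It gives the time, the measured TCP pose, the force, the opening and the grip force at its end, in the units of the state.
- r.state(): the state, without advancing time (a new reading comes with each control period).
- r.read_camera(name): name is "scene" or "side" or "wrist"; returns a dict with "frame" (480x640x3 uint8, blue, green, red), "range_z" (480x640 float32, m along the optical axis (not along the pixel's ray), 0 where there is no reading), "fx", "fy", "cx", "cy" (pixels), "eye" and "orientation" of the camera in the world; the wrist camera has in their place "T_tool_cam" (4x4, takes a point from camera to tool coordinates, whose origin is the TCP and whose axes are the flange's). Camera axes: x right, y down, z forward; pixel columns grow to the right and rows downward; lengths in m; the calibration is good to about 2 mm. The wrist camera is an equidistant fisheye: a pixel r from the principal point sees the ray r / f radians off the axis. A picture is of the moment at which its call begins: read the wrist's pose just before it.
- r.sign_off(): hands the job in; it is judged then, once.
The state is a dict: "time_s": time; "q": joint angles; "joint_vel": joint speeds; "joint_torque": joint torques, N m; "position": TCP position; "tool_rot": TCP orientation; "wrist_force": force on the tool from outside, world axes, zero at the start; "wrist_torque": the same for the moment, N m; "opening": opening from 0.0 (shut) to 1.0 (fully open); "grip_force": force on a finger pad.
Only numpy, scipy, OpenCV 4.12 (cv2) and the standard library are available. Lean on these libraries where they do the work, as an engineer would, in place of code of your own. Each camera call takes 0.05 s, during which the arm holds its last target. There are 200 camera calls.

## Working session

There is one attempt and no reset: what is moved stays moved. The work goes in short steps, Python scripts to look and compute and a tool call to move; the robot and the scene stay as the last step left them, time stands still between calls to the robot, and variables do not carry over. Pictures are saved under pics/ and viewed, at most 10 in all, crops included, and the job is handed in when it is done.

Besides the shell and the picture viewer there is one more tool, called after ">>>" as a command line: name --argument value ..., lists and objects as JSON in quotes. apply_moves: Moves the arm, as the interface text tells. Its arguments: {"type":"object","properties":{"rows":{"type":"array","items":{"type":"number"}}},"required":["rows"]}

```bash
mkdir -p pics; cat > h.py <<'E'
import numpy as np, cv2
from scipy.spatial.transform import Rotation as R
from station import r
def pts(c):
    h,w=c["range_z"].shape
    v,u=np.mgrid[:h,:w]; z=c["range_z"]
    p=np.stack([(u-c["cx"])/c["fx"]*z,(v-c["cy"])/c["fy"]*z,z],-1)
    o=np.asarray(c["orientation"]); Rm=R.from_quat(o).as_matrix() if o.size==4 else o.reshape(3,3)
    return p@Rm.T+np.asarray(c["eye"])
E
python3 - <<'E'
from h import *
for n in("scene","side"):
    c=r.read_camera(n); cv2.imwrite(f"pics/{n}0.png",c["frame"]); np.savez(f"{n}0.npz",f=c["frame"],p=pts(c)); print(n,c["eye"],c["orientation"],c["fx"],c["cx"],c["cy"])
print(r.state())
E
```

```text
scene [ 0.09952598 -0.82944441  0.66351498] [ 0.85081049 -0.36000603  0.14766109 -0.35314781] 460.52365327219985 320.13634938738545 238.44574328810634
side [0.48569242 0.3786858  0.43316443] [-0.00943361  0.84287199 -0.53770552  0.01872393] 549.753202040737 323.9968493705943 249.97531805025537
{'time_s': 0.1, 'q': array([-1.50029450e-01,  2.87109082e-01,  1.57804106e+00,  3.98445534e-05,
        1.27864212e+00, -1.50017941e-01]), 'joint_vel': array([ 0.00062306, -0.00369806, -0.00230017, -0.00073853, -0.00123901,
       -0.0010151 ]), 'joint_torque': array([ 1.14915063e-03, -4.07295120e+01, -2.93698221e+01, -1.06323112e-04,
        3.42678482e-03, -4.41654265e-06]), 'position': array([6.74417051e-01, 1.07031699e-04, 2.41058493e-01]), 'tool_rot': array([ 7.07114495e-01,  7.07098212e-01, -6.37359179e-04, -8.96493448e-04]), 'wrist_force': array([0.91588477, 0.87599901, 0.8338039 ]), 'wrist_torque': array([ 0.00645459,  0.02517305, -0.02622502]), 'grip_force': 0.0, 'opening': 1.0005742715639168}
```

View pics/scene0.png

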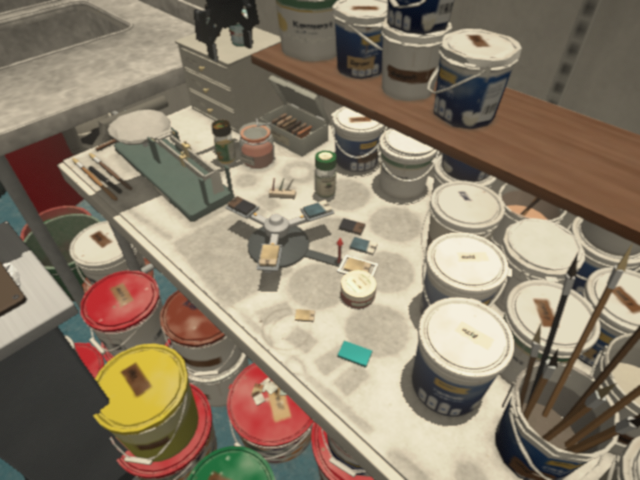

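View pics/side0.png

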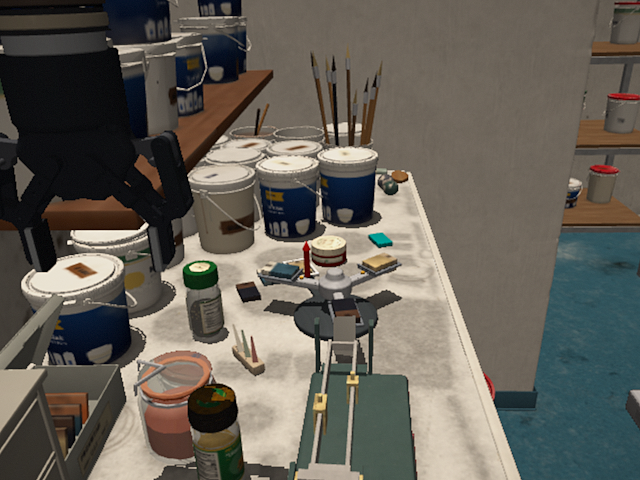

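Scene: carousel hub is at about (277,222), the red pointer at (340,245) and the bay at (357,265). Mounted tiles are black at (240,205), blue at (315,210) and cream at (270,253). I'll zoom in on the bay and get coordinates.

```bash
python3 - <<'E'
from h import *
d=np.load("scene0.npz"); f,p=d["f"],d["p"]
cv2.imwrite("pics/crop.png",cv2.resize(f[165:335,200:420],None,fx=3.5,fy=3.5,interpolation=cv2.INTER_CUBIC))
for u,v in[(277,222),(240,205),(315,210),(270,253),(340,240),(357,265),(358,285),(326,175),(352,227),(362,244),(304,315),(355,352),(283,188)]: print((u,v),p[v,u].round(3))
q=np.load("side0.npz")["p"]
for u,v in[(335,275),(285,270),(380,263),(343,308),(307,260),(248,291),(328,243),(205,300)]: print((u,v),q[v,u].round(3))
E
```

```text
(277, 222) [ 0.497 -0.328  0.073]
(240, 205) [ 0.483 -0.233  0.067]
(315, 210) [ 0.577 -0.348  0.065]
(270, 253) [ 0.438 -0.374  0.067]
(340, 240) [ 0.55  -0.439  0.065]
(357, 265) [ 0.567 -0.47   0.007]
(358, 285) [ 0.514 -0.517  0.032]
(326, 175) [ 0.668 -0.291  0.07 ]
(352, 227) [ 0.637 -0.396  0.009]
(362, 244) [ 0.617 -0.44   0.005]
(304, 315) [ 0.415 -0.481  0.007]
(355, 352) [ 0.421 -0.592  0.008]
(283, 188) [ 0.635 -0.186 -0.004]
(335, 275) [ 0.503 -0.306  0.076]
(285, 270) [ 0.576 -0.336  0.069]
(380, 263) [ 0.437 -0.357  0.07 ]
(343, 308) [ 0.491 -0.23   0.068]
(307, 260) [ 0.552 -0.435  0.037]
(248, 291) [ 0.643 -0.378  0.01 ]
(328, 243) [ 0.519 -0.505  0.036]
(205, 300) [ 0.675 -0.252  0.067]
```

View pics/crop.png

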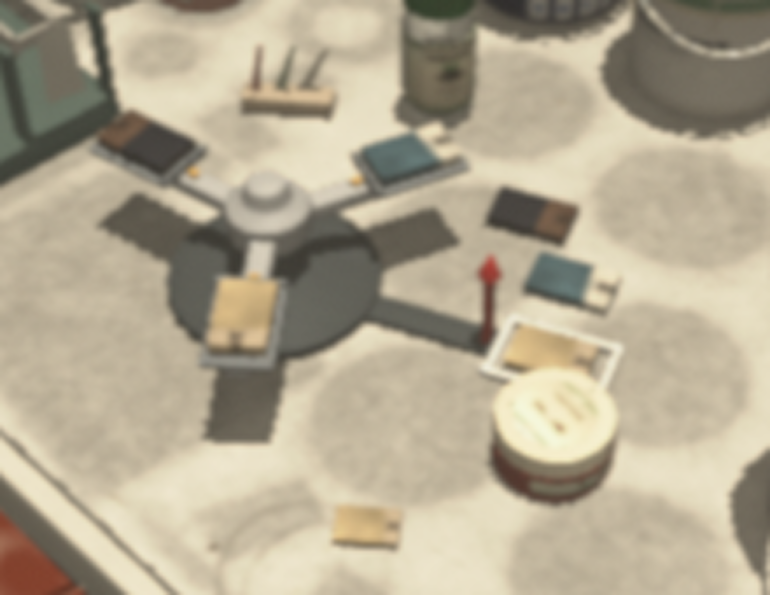

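```bash
cat > m.py <<'E'
from h import *
from scipy.optimize import least_squares
def measure(tag,cams=("scene","side"),old=False):
    for n in cams:
        if old: d=np.load(f"{n}0.npz"); f,p=d["f"],d["p"]
        else:
            c=r.read_camera(n); f,p=c["frame"],pts(c); cv2.imwrite(f"pics/{n}{tag}.png",f)
        hsv=cv2.cvtColor(f,cv2.COLOR_BGR2HSV).astype(int); x,y,z=p[...,0],p[...,1],p[...,2]
        near=np.hypot(x-.502,y+.317)
        m=(near<.04)&(z>.06)&(z<.09); hp=p[m][:,:2]
        (cx,cy),rad=cv2.minEnclosingCircle(p[(near<.035)&(z>.072)&(z<.09)][:,:2].astype(np.float32))
        red=(near>.09)&(near<.16)&(z>.015)&(z<.08)&((hsv[...,0]<8)|(hsv[...,0]>172))&(hsv[...,1]>130)
        pp=np.median(p[red],0) if red.any() else None
        print(n,"hub",round(cx,4),round(cy,4),round(rad,4),"ptr",pp,red.sum())
        t=((near>.045)&(near<.125)&(z>.055)&(z<.076)&~red).astype(np.uint8)
        k,l,s,ce=cv2.connectedComponentsWithStats(t)
        for i in range(1,k):
            if s[i,4]>60:
                q=p[l==i][:,:2].astype(np.float32); rc=cv2.minAreaRect(q); 
                print("  px",ce[i].round(),"n",s[i,4],"rect",np.round(rc[0],4),np.round(rc[1],3),"med",np.median(q,0).round(4),"bgr",np.median(f[l==i],0),"bearing hub",np.degrees(np.arctan2(rc[0][1]-cy,rc[0][0]-cx)).round(1))
E
python3 - <<'E'
from m import *
measure("0",old=True)
P=np.concatenate([np.load(n+"0.npz")["p"].reshape(-1,3) for n in("scene","side")])
for x0 in np.arange(.3,.8,.05): print(round(x0,2),[round(float(np.max(P[(abs(P[:,0]-x0)<.025)&(abs(P[:,1]-y0)<.025)&(P[:,2]<.6)][:,2],initial=-9)),2) for y0 in np.arange(-.55,.1,.05)])
E
```

```text
scene hub 0.5021 -0.319 0.012 ptr [ 0.54871057 -0.44009895  0.05984165] 21
  px [242. 207.] n 435 rect [ 0.4888 -0.2369] [0.04  0.063] med [ 0.4834 -0.2395] bgr [69. 85. 97.] bearing hub 99.2
  px [316. 211.] n 451 rect [ 0.5783 -0.348 ] [0.038 0.07 ] med [ 0.5785 -0.3519] bgr [111. 118. 115.] bearing hub -20.8
  px [270. 257.] n 560 rect [ 0.438  -0.3719] [0.066 0.038] med [ 0.432  -0.3788] bgr [125.  158.  179.5] bearing hub -140.4
side hub 0.5046 -0.3143 0.0129 ptr [ 0.55231687 -0.43397281  0.04271234] 153
  px [377. 264.] n 647 rect [ 0.44   -0.3661] [0.07  0.038] med [ 0.4401 -0.3623] bgr [ 97. 123. 134.] bearing hub -141.3
  px [281. 272.] n 719 rect [ 0.5792 -0.3438] [0.041 0.073] med [ 0.5817 -0.3361] bgr [93. 87. 66.] bearing hub -21.6
  px [345. 309.] n 596 rect [ 0.4889 -0.2292] [0.038 0.062] med [ 0.4885 -0.2299] bgr [39.  42.5 50. ] bearing hub 100.5
0.3 [-0.0, -0.0, -0.0, -0.0, -0.0, -0.0, -0.0, -0.0, -0.0, -0.0, -0.0, -0.0, -0.0]
0.35 [0.0, 0.0, 0.0, 0.0, 0.0, 0.0, 0.0, 0.0, 0.0, 0.0, 0.0, 0.0, 0.01]
0.4 [0.01, 0.01, 0.01, 0.07, 0.07, 0.0, 0.0, 0.0, 0.03, 0.03, 0.03, 0.03, 0.03]
0.45 [0.01, 0.01, 0.0, 0.07, 0.07, 0.02, 0.07, 0.07, 0.1, 0.09, 0.1, 0.03, 0.09]
0.5 [0.04, 0.04, 0.0, 0.01, 0.08, 0.08, 0.07, 0.07, 0.11, 0.09, 0.11, 0.11, 0.1]
0.55 [0.04, 0.04, 0.07, 0.01, 0.07, 0.07, 0.01, 0.0, 0.03, 0.03, 0.03, 0.03, 0.1]
0.6 [0.0, 0.01, 0.01, 0.06, 0.07, 0.07, 0.01, 0.05, 0.0, 0.09, 0.11, 0.35, 0.0]
0.65 [0.27, 0.27, 0.27, 0.27, 0.27, 0.27, 0.27, 0.26, 0.27, 0.26, 0.43, 0.43, 0.43]
0.7 [0.38, 0.38, 0.44, 0.43, 0.43, 0.38, 0.38, 0.4, 0.4, 0.37, 0.43, 0.43, 0.43]
0.75 [0.38, 0.38, 0.43, 0.43, 0.43, 0.38, 0.38, 0.38, 0.05, 0.43, 0.4, 0.35, 0.19]
```

>>> apply_moves --rows '[0,-175,-60,0,0,0,-175,-60,0,0,0,-175,-60,0,0,0,-175,-60,0,0,0,-175,-60,0,0]'

```text
time_s: 0.6
position: [0.4963, -0.0603, 0.241]
tool_rot: [0.708, 0.706, -0.001, -0.001]
wrist_force: [-0.5, 0.5, 0.7]
opening: 0.143
grip_force: 0.0
```

>>> apply_moves --rows '[0,-80,-256,0,0,0,-80,-256,0,0,0,-80,-256,0,0,0,-80,-256,0,0,0,-80,-256,0,0]'

```text
time_s: 1.1
position: [0.4252, -0.3004, 0.2423]
tool_rot: [0.707, 0.707, 0.0, 0.0]
wrist_force: [1.7, -0.5, 0.6]
opening: 0.001
grip_force: 0.0
```

>>> apply_moves --rows '[0,0,0,0,0,0,0,0,-140,0,0,0,0,-140,0,0,0,0,-140,0,0,0,0,-140,0]'

```text
time_s: 1.6
position: [0.4224, -0.2943, 0.0956]
tool_rot: [0.707, 0.707, 0.0, -0.007]
wrist_force: [0.4, 0.1, 0.7]
opening: 0.004
grip_force: 0.0
```

```bash
python3 - <<'E'
from m import *
print(r.state()["position"])
c=r.read_camera("wrist"); cv2.imwrite("pics/w1.png",c["frame"])
E
```

```text
[ 0.42237574 -0.29428039  0.09562761]
```

View pics/w1.png

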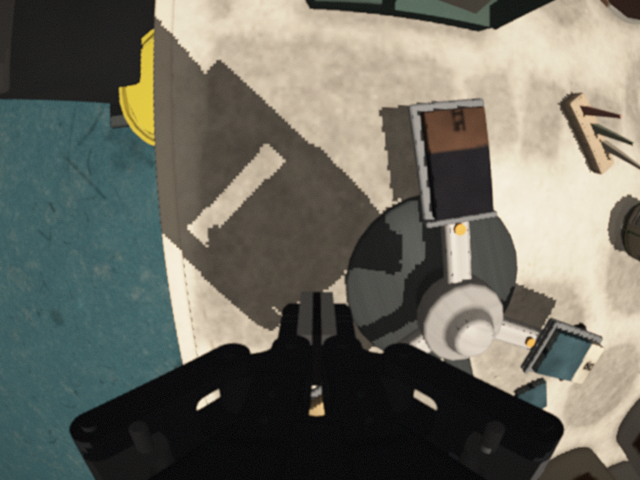

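Fingers are shut and hang clear between the black arm (455,160) and the cream arm (hidden behind the gripper). Descend and approach.

>>> apply_moves --rows '[0,0,0,-40,0,0,0,0,-40,0,0,-1,-15,-40,0,0,-2,-30,-40,0,0,-2,-30,-40,0]'

```text
time_s: 2.15
position: [0.425, -0.3327, 0.0657]
tool_rot: [0.708, 0.706, -0.0, 0.004]
wrist_force: [0.1, -1.5, 0.6]
opening: 0.001
grip_force: 0.0
```

```bash
python3 - <<'E'
from m import *
print(r.state()["position"],r.state()["wrist_force"])
measure("1")
E
```

```text
[ 0.42500745 -0.33269069  0.06567925] [ 0.11387294 -1.48361869  0.56155059]
scene hub 0.5015 -0.3191 0.0122 ptr [ 0.54756615 -0.44057115  0.06018698] 21
  px [317. 211.] n 448 rect [ 0.5803 -0.347 ] [0.04  0.066] med [ 0.5784 -0.3521] bgr [120. 127. 123.] bearing hub -19.5
  px [251. 248.] n 116 rect [ 0.4227 -0.3398] [0.014 0.031] med [ 0.4197 -0.3415] bgr [65.5 72.  75. ] bearing hub -165.2
  px [270. 257.] n 563 rect [ 0.44 -0.37] [0.073 0.038] med [ 0.4321 -0.3784] bgr [129. 154. 172.] bearing hub -140.4
side hub 0.5046 -0.3143 0.0133 ptr [ 0.55260587 -0.43386755  0.04282646] 149
  px [376. 270.] n 545 rect [ 0.4441 -0.3444] [0.04 0.07] med [ 0.4445 -0.3474] bgr [70. 81. 87.] bearing hub -153.5
  px [282. 272.] n 721 rect [ 0.5803 -0.3401] [0.041 0.073] med [ 0.5818 -0.3361] bgr [106.  99.  75.] bearing hub -18.8
  px [345. 309.] n 598 rect [ 0.4891 -0.2299] [0.038 0.059] med [ 0.4885 -0.2295] bgr [45. 49. 58.] bearing hub 100.4
```

View pics/side1.png

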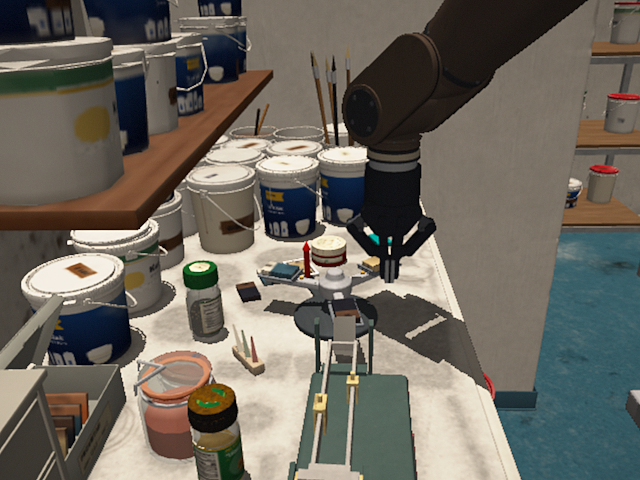

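>>> apply_moves --rows '[0,0,-4,-8,0,0,2,-10,-8,0,0,4,-16,-8,0,0,7,-22,-8,0,0,7,-22,-8,0]'

```text
time_s: 2.75
position: [0.4311, -0.3518, 0.0546]
tool_rot: [0.707, 0.707, -0.0, 0.001]
wrist_force: [-0.3, 0.5, 0.1]
opening: -0.001
grip_force: 0.0
```

```bash
python3 - <<'E'
from m import *
s=r.state(); print(s["position"],s["wrist_force"])
measure("2")
s=r.state(); print(s["position"],s["wrist_force"])
E
```

```text
[ 0.43106263 -0.35175159  0.0545897 ] [-0.34762564  0.49303167  0.1108367 ]
scene hub 0.0 0.0 0.0 ptr [ 0.54873597 -0.44061623  0.06036348] 21
  px [312. 206.] n 443 rect [ 0.5845 -0.3322] [0.037 0.066] med [ 0.5821 -0.3358] bgr [119. 125. 121.] bearing hub -29.6
  px [227. 212.] n 128 rect [ 0.4542 -0.2224] [0.046 0.023] med [ 0.4528 -0.2275] bgr [ 69.  87. 106.] bearing hub -26.1
  px [276. 256.] n 688 rect [ 0.4462 -0.3838] [0.071 0.066] med [ 0.4419 -0.3851] bgr [120.5 139.5 148. ] bearing hub -40.7
side hub 0.5042 -0.314 0.013 ptr [ 0.55226103 -0.43405775  0.04360809] 150
  px [371. 266.] n 581 rect [ 0.4529 -0.3565] [0.036 0.065] med [ 0.4512 -0.3559] bgr [57. 69. 74.] bearing hub -140.4
  px [277. 277.] n 744 rect [ 0.5839 -0.3245] [0.039 0.074] med [ 0.586  -0.3179] bgr [105.  100.   75.5] bearing hub -7.5
  px [358. 310.] n 784 rect [ 0.4727 -0.2346] [0.036 0.061] med [ 0.4717 -0.2282] bgr [43. 41. 47.] bearing hub 111.6
[ 0.43069033 -0.35100816  0.0544867 ] [ 0.40397389  0.68477382 -0.53632501]
```

>>> apply_moves --rows '[0,2,-7,0,0,0,6,-13,0,0,0,10,-18,0,0,0,15,-23,0,0,0,20,-28,0,0]'

```text
time_s: 3.35
position: [0.4509, -0.3791, 0.0543]
tool_rot: [0.707, 0.707, -0.0, 0.0]
wrist_force: [-0.7, 0.3, -0.2]
opening: -0.003
grip_force: 0.3
```

>>> apply_moves --rows '[0,6,-4,0,0,0,12,-8,0,0,0,18,-12,0,0,0,22,-13,0,0,0,22,-13,0,0]'

```text
time_s: 3.85
position: [0.4732, -0.392, 0.0545]
tool_rot: [0.707, 0.707, 0.0, 0.001]
wrist_force: [0.0, 0.2, -0.5]
opening: -0.004
grip_force: 0.0
```

```bash
python3 - <<'E'
from m import *
s=r.state(); print(s["position"],s["wrist_force"])
measure("3")
s=r.state(); print(s["position"],s["wrist_force"])
E
```

```text
[ 0.47318312 -0.3920097   0.05451854] [ 0.0454086   0.16217427 -0.50918124]
scene hub 0.0 0.0 0.0 ptr [ 0.54896538 -0.43957977  0.0594289 ] 21
  px [232. 234.] n 528 rect [ 0.4284 -0.2816] [0.039 0.067] med [ 0.4221 -0.2844] bgr [60. 66. 71.] bearing hub -33.3
  px [309. 248.] n 540 rect [ 0.4925 -0.4111] [0.067 0.049] med [ 0.4991 -0.409 ] bgr [ 97.5 114.  124. ] bearing hub -39.9
side hub 0.5045 -0.3139 0.0131 ptr [ 0.55232954 -0.43359433  0.04500588] 160
  px [339. 256.] n 711 rect [ 0.4961 -0.4012] [0.064 0.069] med [ 0.5013 -0.3836] bgr [56. 64. 75.] bearing hub -95.5
  px [390. 294.] n 852 rect [ 0.4323 -0.2783] [0.039 0.071] med [ 0.4281 -0.2695] bgr [38. 36. 40.] bearing hub 153.8
  px [281. 298.] n 881 rect [ 0.5693 -0.2701] [0.074 0.038] med [ 0.575  -0.2617] bgr [102.  97.  78.] bearing hub 34.0
[ 0.47260875 -0.39156511  0.05434527] [-0.36282483 -0.35334425 -0.41710977]
```

View pics/scene3.png

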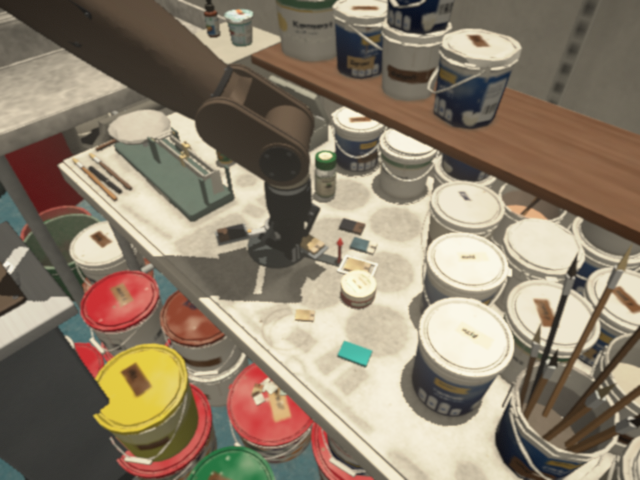

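The cream arm is near (315,245) and the pointer at (340,245), with about 18° to go. I'll continue slowly.

>>> apply_moves --rows '[0,5,-2,0,0,0,10,-4,0,0,0,15,-5,0,0,0,18,-6,0,0,0,18,-6,0,0]'

```text
time_s: 4.45
position: [0.4911, -0.3979, 0.0545]
tool_rot: [0.707, 0.707, 0.0, 0.001]
wrist_force: [0.4, 0.4, 0.2]
opening: 0.002
grip_force: 0.0
```

```bash
python3 - <<'E'
from m import *
s=r.state(); print(s["position"],s["wrist_force"])
measure("4",("side",))
s=r.state(); print(s["position"],s["wrist_force"])
E
```

```text
[ 0.49111456 -0.397869    0.05446122] [0.35967644 0.39746786 0.24283999]
side hub 0.5043 -0.3139 0.0132 ptr [ 0.55329602 -0.43322745  0.03773757] 120
  px [326. 257.] n 741 rect [ 0.524  -0.3989] [0.063 0.069] med [ 0.5209 -0.3871] bgr [53. 61. 71.] bearing hub -76.9
  px [393. 288.] n 817 rect [ 0.4256 -0.2955] [0.039 0.07 ] med [ 0.4218 -0.2866] bgr [20. 24. 33.] bearing hub 166.8
  px [289. 304.] n 898 rect [ 0.5581 -0.2577] [0.074 0.039] med [ 0.5624 -0.2452] bgr [102.   95.   76.5] bearing hub 46.3
[ 0.49086738 -0.39778785  0.05444007] [0.84686068 0.30712391 0.39658468]
```

>>> apply_moves --rows '[0,2,0,0,0,0,4,0,0,0,0,6,0,0,0,0,6,0,0,0,0,6,0,0,0]'

```text
time_s: 5.0
position: [0.4966, -0.3976, 0.0544]
tool_rot: [0.707, 0.707, 0.0, 0.0]
wrist_force: [0.2, 0.1, -0.4]
opening: -0.0
grip_force: 0.0
```

>>> apply_moves --rows '[0,-10,0,0,0,0,-25,0,0,0,0,-25,0,50,0,0,-25,0,100,0,0,-65,30,130,0]'

```text
time_s: 5.5
position: [0.4391, -0.3758, 0.1861]
tool_rot: [0.707, 0.707, -0.001, 0.006]
wrist_force: [-0.1, -0.9, 1.0]
opening: 0.002
grip_force: 0.0
```

>>> apply_moves --rows '[0,-20,50,20,0,0,-20,100,20,0,0,-20,150,20,0,0,-20,200,20,0,0,-20,200,20,0]'

```text
time_s: 6.0
position: [0.4152, -0.1677, 0.1992]
tool_rot: [0.706, 0.708, 0.0, -0.001]
wrist_force: [-0.4, -0.6, 0.5]
opening: 0.003
grip_force: 0.0
```

```bash
python3 - <<'E'
from m import *
s=r.state(); print(s["position"],s["wrist_force"])
measure("5")
a=cv2.imread("pics/scene5.png")[170:320,220:420]; b=cv2.imread("pics/side5.png")[225:345,230:430]
cv2.imwrite("pics/c5.png",np.hstack([cv2.resize(a,(400,300)),cv2.resize(b,(400,300))]))
E
```

```text
[ 0.41521315 -0.16767932  0.19918166] [-0.35958393 -0.60849247  0.47302019]
scene hub 0.5013 -0.3205 0.0122 ptr [ 0.54891598 -0.4398723   0.05905548] 20
  px [274. 195.] n 383 rect [ 0.5556 -0.2526] [0.067 0.038] med [ 0.5523 -0.2575] bgr [115. 120. 114.] bearing hub 51.3
  px [317. 236.] n 536 rect [ 0.5302 -0.3942] [0.04 0.07] med [ 0.5281 -0.402 ] bgr [129.  163.  182.5] bearing hub -68.6
  px [237. 243.] n 560 rect [ 0.4224 -0.3063] [0.038 0.07 ] med [ 0.4142 -0.3103] bgr [ 71.  86. 102.] bearing hub 169.8
side hub 0.5044 -0.3146 0.013 ptr [ 0.55347943 -0.43427843  0.02869309] 62
  px [316. 258.] n 539 rect [ 0.5344 -0.3921] [0.037 0.072] med [ 0.5331 -0.3814] bgr [108. 145. 156.] bearing hub -68.8
  px [394. 285.] n 800 rect [ 0.424  -0.3018] [0.039 0.069] med [ 0.4204 -0.2921] bgr [43.  47.  58.5] bearing hub 171.0
  px [292. 305.] n 904 rect [ 0.5534 -0.2531] [0.074 0.038] med [ 0.5578 -0.2402] bgr [104.  97.  77.] bearing hub 51.4
```

View pics/c5.png

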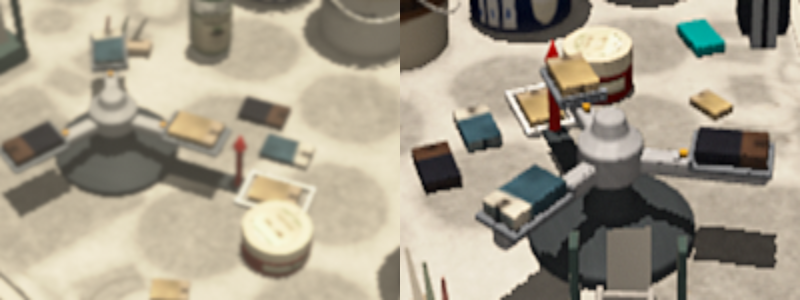

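Cream stands at the pointer to within about 1°. I'll do one overhead check with the wrist camera.

>>> apply_moves --rows '[0,20,0,60,0,0,20,-100,60,0,0,20,-200,60,0,0,20,-330,60,0,0,20,-330,60,0]'

```text
time_s: 6.6
position: [0.4352, -0.3753, 0.2577]
tool_rot: [0.708, 0.706, -0.0, 0.0]
wrist_force: [-0.0, 0.6, -0.1]
opening: 0.001
grip_force: 0.0
```

>>> apply_moves --rows '[0,0,-150,0,0,0,0,-150,0,0,0,0,-150,0,0,0,0,-150,0,0,0,0,-150,0,0]'

```text
time_s: 7.1
position: [0.4343, -0.5239, 0.2559]
tool_rot: [0.708, 0.706, 0.0, -0.001]
wrist_force: [0.1, 0.6, 0.4]
opening: 0.004
grip_force: 0.0
```

```bash
python3 - <<'E'
from m import *
s=r.state(); print(s["position"])
c=r.read_camera("wrist"); np.save("w.npy",c["frame"]); cv2.imwrite("pics/w6.png",c["frame"])
print(c["fx"],c["cx"],c["cy"],c["T_tool_cam"],s["tool_rot"])
E
```

```text
[ 0.43430886 -0.52385582  0.25592073]
371.64829954431775 316.3334296612446 240.08875713603894 [[-4.25868703e-04 -9.53604466e-01 -3.01062023e-01  7.67062941e-02]
 [ 9.99999908e-01 -4.19203627e-04 -8.67403108e-05 -1.27195831e-03]
 [-4.34903444e-05 -3.01062033e-01  9.53604557e-01 -1.31017472e-01]
 [ 0.00000000e+00  0.00000000e+00  0.00000000e+00  1.00000000e+00]] [ 7.08475821e-01  7.05734104e-01  2.32368422e-04 -1.15366356e-03]
```

View pics/w6.png

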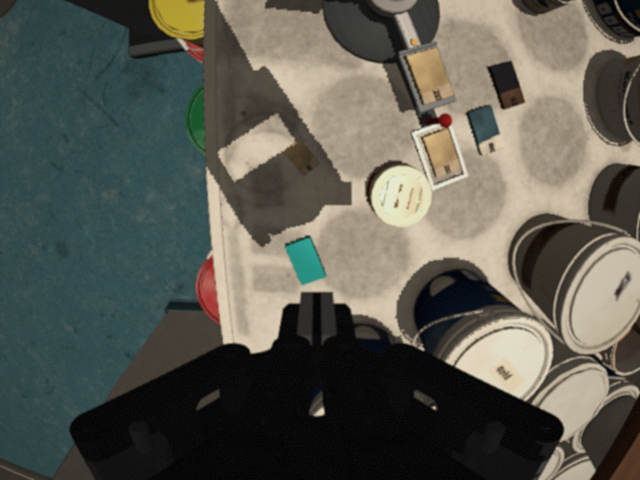

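Mounted cream tile is at (428,78), the red post head at (445,120) and the bay at (438,155), visibly in line. Now the numbers.

```bash
python3 - <<'E'
from m import *
f=np.load("w.npy"); c=r.read_camera("wrist"); s=r.state()
def world(px,z):
    d=np.asarray(px,float)-[c["cx"],c["cy"]]; rr=np.linalg.norm(d,axis=1); th=rr/c["fx"]
    ray=np.c_[d/rr[:,None]*np.sin(th)[:,None],np.cos(th)]
    Rt=R.from_quat(s["tool_rot"]).as_matrix(); T=c["T_tool_cam"]
    w=ray@T[:3,:3].T@Rt.T; e=Rt@T[:3,3]+s["position"]
    return (e+w*((z-e[2])/w[:,2])[:,None])[:,:2]
hsv=cv2.cvtColor(f,cv2.COLOR_BGR2HSV)
def comp(m,seed):
    k,l,st,ce=cv2.connectedComponentsWithStats(m.astype(np.uint8)); 
    d=[np.hypot(*(ce[i]-seed)) if st[i,4]>20 else 1e9 for i in range(k)]; i=1+int(np.argmin(d[1:]))
    v,u=np.nonzero(l==i); return np.c_[u,v]
def rect(px,z):
    w=world(px,z)*1000; (cc,sz,a)=cv2.minAreaRect(w.astype(np.float32)); b=cv2.boxPoints((cc,sz,a))
    e=[b[1]-b[0],b[2]-b[1]]; e=max(e,key=np.linalg.norm); ang=np.degrees(np.arctan2(e[1],e[0]))
    print(len(px),"c",np.round(cc,1),"sz",np.round(sz,1),"ang",round(ang,1),"/",round(ang-180,1)); return np.array(cc)
cream=(hsv[...,1]>75)&(hsv[...,2]>110)&(hsv[...,0]>8)&(hsv[...,0]<28)
t=rect(comp(cream,(428,78)),.068); rect(comp(cream,(438,155)),.008)
red=comp(((hsv[...,0]<8)|(hsv[...,0]>172))&(hsv[...,1]>140)&(hsv[...,2]>60),(445,120)); pw=world(red.mean(0)[None],.066)[0]*1000
gl=(hsv[...,2]>225); bay=comp(gl,(438,155)); b=rect(bay,.006)
for n,q in(("tile",t),("ptr",pw),("bay",b)):
  for ax in((502.7,-317.7),(503.9,-315.7)): print(n,q.round(1),np.degrees(np.arctan2(q[1]-ax[1],q[0]-ax[0])).round(2))
E
```

```text
1571 c [ 533.2 -395.7] sz [30.1 45.5] ang -69.1 / -249.1
1119 c [ 566.3 -467. ] sz [30.5 47.8] ang -67.0 / -247.0
26 c [ 541.1 -463.5] sz [ 1.4 22.5] ang -68.7 / -248.7
tile [ 533.2 -395.7] -68.66
tile [ 533.2 -395.7] -69.9
ptr [ 548.  -435.2] -68.92
ptr [ 548.  -435.2] -69.75
bay [ 541.1 -463.5] -75.23
bay [ 541.1 -463.5] -75.86
```

```bash
python3 -c "
from station import r
print(r.sign_off())"
```

```text
the job is handed in; nothing more can be done
None
```

The cream mounted tile now stands in line with the red pointer, next to the cream sample in the bay. It measured within about 1° from the cameras. I pushed it round with a shut fingertip without gripping, took the hand clear and handed the job in.

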